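Feed boot studs through the tray gate

TASK

With the fingertips, sweep the three red boot studs across the tray and through the yellow gate into the feed track, one at a time: each must be right through the gate before the next one enters it. Only push them along, never pick anything up or tip a stud over. Leave the two black studs, the bobbin and the other things on the bench where they are.

Things in the scene. Friction and masses are not known exactly. Their poses are not given: they have to be found in the camera images.
- tray: White stud tray fixed to the bench; deck 12 mm above the bench, blue rim 5 mm high. Origin: at bench height under the gate's middle; +x points through the gate into the feed track, z up. Deck x -155 to 0, y -145 to 145 mm. Blue funnel walls 5 mm high run from the gate out to x -30, y +-70 mm. Fingertips 6 to 9 mm above the deck pass over all these walls and still push a stud's upright side.
- gate (a point): Middle of the gate, on the deck. The gap is 34 mm wide (across the tray's y) between two yellow blocks 8 mm deep (4 mm either side of this point along the tray's x) and 5 mm high. A stud is right through when its centre is 18 mm past this point.
- track_end (a point): Middle of the end stop at the far end of the feed track, on the deck, 107 mm past the gate. The track is a straight flat channel at deck height, 36 mm wide, with walls 5 mm high; it takes three studs in a row, a later stud pushing the earlier ones along. A grey block 22 mm high stands behind it, 120 to 165 mm past the gate.
- red1: Red boot stud standing on the tray: a plastic disc 28 mm across, upright sides 12 mm high, topped by a blunt cone of the same colour to 16 mm with a small metal spot; 20 g. Origin: centre of its underside, z up. The five studs start in a fan about 115 mm from the gate, within 56 degrees of straight before it, neighbours' centres 35 mm or more apart, colours in any order.
- red2: Red boot stud standing on the tray: a plastic disc 28 mm across, upright sides 12 mm high, topped by a blunt cone of the same colour to 16 mm with a small metal spot; 20 g. Origin: centre of its underside, z up. The five studs start in a fan about 115 mm from the gate, within 56 degrees of straight before it, neighbours' centres 35 mm or more apart, colours in any order.
- red3: Red boot stud standing on the tray: a plastic disc 28 mm across, upright sides 12 mm high, topped by a blunt cone of the same colour to 16 mm with a small metal spot; 20 g. Origin: centre of its underside, z up. The five studs start in a fan about 115 mm from the gate, within 56 degrees of straight before it, neighbours' centres 35 mm or more apart, colours in any order.
- black1: Black boot stud standing on the tray: a plastic disc 28 mm across, upright sides 12 mm high, topped by a blunt cone of the same colour to 16 mm with a small metal spot; 20 g. Origin: centre of its underside, z up. The five studs start in a fan about 115 mm from the gate, within 56 degrees of straight before it, neighbours' centres 35 mm or more apart, colours in any order. To be left alone.
- black2: Black boot stud standing on the tray: a plastic disc 28 mm across, upright sides 12 mm high, topped by a blunt cone of the same colour to 16 mm with a small metal spot; 20 g. Origin: centre of its underside, z up. The five studs start in a fan about 115 mm from the gate, within 56 degrees of straight before it, neighbours' centres 35 mm or more apart, colours in any order. To be left alone.
- bobbin: Yellow thread bobbin, 22 mm across, 28 mm high, standing on the tray near a rear corner, about 135 mm before the gate and 122 mm to the tray's +y side. Origin: centre of its underside. To be left alone.
- hammer: Hammer, 260 mm long, lying on the bench to the right of the tray, to be left alone. Origin: on its underside at the middle of its length.
- tin: Tin can with a green label, 70 mm across, 85 mm high, standing on the bench to the left of the tray, to be left alone. Origin: centre of its underside.
- brush: Flat brush, 200 mm long, lying on the bench to the left of the tray, beyond the tin, to be left alone. Origin: on its underside at the middle of its length.

How it is judged:
By the outcome, as a careful person would: the job done as asked, in the order asked, and still so for the second after the job is handed in, with the robot touching nothing.
It also fails if it takes over 70 s, if anything falls off the work surface, if the arm or the gripper's body presses on something with over 40 N, if the wrist force passes 120 N, or if a joint passes its speed limit or range.

ROBOT

A 6-joint arm with a two-finger parallel gripper is mounted at the origin on the work surface. World frame = base frame: x ahead of the robot, y to its left, z up, the work surface at z = 0. Lengths are in m, angles in rad, forces in N, time in s.
With the tool pointing down it reaches from about 0.35 to 0.875 m from the base axis. Payload 4.2 kg.
Tool frame: the origin (TCP) lies at the very end of the fingers, on their centre line; the grasp point (between the pads) lies tcp_to_grasp behind it (tcp_to_grasp is the distance from the TCP to the grasp point, in m); z points along the fingers, y is the direction in which the jaws open and shut (so a half turn about z gives the same grasp; the last joint's range is limited). The gripper opens to 85 mm and grips with 20 to 120 N. Pads are 22 mm wide; open, the fingers measure 114 mm over their backs; the gripper's body (76 mm by 85 mm) begins 54 mm behind the grasp point. The pads swing forward as they close: fully open they stand 13 mm farther back than shut.
Start: joints at [-1.073, 0.385, 0.008, 0, -1.194, -0.259], TCP at [0.148, -0.607, 0.231] pointing down, gripper open.
Joint ranges: [-3.14, 3.14], [-1.21, 2.06], [-1.07, 1.41], [-3.16, 2.05], [-2.99, -0.16], [-3.1, 3.1]. Speed limits (rad/s): [2.79, 2.79, 3.14, 3.14, 3.14, 3.14].

INTERFACE

Orientations are given as a unit quaternion [w, x, y, z].
In Python, from rig import observe, snapshot, camera_info, job_done, tcp_to_grasp gives the robot as it stands. The module is installed in compiled form; this text tells all that it offers.
- The arm moves only by the tool apply_moves, never from a script. Its argument "commands" is a list of rows, each a list of 3 entries, a list of its own where there are three numbers: the shift along the tool's x, y, z in cm, then the turn, a rotation vector about the tool's x, y, z in degrees, then the opening in per cent of the stroke, from 0 (shut) to 100 (fully open). In form: [[[tx, ty, tz], [rx, ry, rz], claw], ...]. A call has 1 to 12 rows; each row shifts and turns the commanded pose from where the row before left it, along the tool's axes as they then stand; what a row does not reach is not made up. A row lasts 1/12 s, in which the tool goes at most 41.7 mm and 7.16 degrees, less where a joint would pass 70% of its speed; a pose out of reach is approached as far as the arm can. A call with a gripper value outside its range is refused whole. The fingers move at their own pace and stop on an object; "force" is the grip in N (left out, the last holds). Time passes only in rows, so rows that do not move let the fingers close. It gives the time, the measured TCP pose, the force and the opening at its end, in the units of the state.
- observe(): the state, without advancing time (a new reading comes with each control period).
- snapshot(name): name is "side" or "top"; returns the picture (384x512x3 uint8, red, green, blue); there is no depth.
- camera_info(name): a dict with "camera_matrix" (3x3 intrinsics, pixels), "pose" (4x4, takes a point from camera to world coordinates). Camera axes: x right, y up, looking along -z (the intrinsics and any distortion apply to the point x, -y, -z); pixel columns grow to the right and rows downward; lengths in m; the calibration is good to about 2 mm. A picture is of the moment at which its call begins. camera_info takes no time and is no camera call.
- job_done(): hands the job in, once; it reports no verdict.
The state is a dict: "time": time; "joint_positions": joint angles; "dq": joint speeds; "effort": joint torques, N m; "ee_pos": TCP position; "orientation": TCP orientation; "contact_force": force on the tool from outside, world axes, zero at the start; "moment": the same for the moment, N m; "finger_gap": finger opening in m.
Only numpy, scipy, OpenCV 4.12 (cv2) and the standard library are available. Lean on these libraries where they do the work, as an engineer would, in place of code of your own. Each camera call takes 0.05 s, during which the arm holds its last target.

## Working session

There is one attempt and no reset: what is moved stays moved. The work goes in short steps, Python scripts to look and compute and a tool call to move; the robot and the scene stay as the last step left them, time stands still between calls to the robot, and variables do not carry over. Pictures are saved under pics/ and viewed, and the job is handed in when it is done.

Besides the shell and the picture viewer there is one more tool, called after ">>>" in YAML: its name, and indented under it one key for each argument. apply_moves: Moves the arm, as the interface text tells. Its arguments: {"type":"object","properties":{"commands":{"type":"array","items":{"type":"array"}},"force":{"type":"number"}},"required":["commands"]}

```bash
mkdir -p pics
python3 - <<'E'
from rig import *
import cv2
s=observe();print(s, tcp_to_grasp)
for n in("top","side"):
    im=snapshot(n);cv2.imwrite(f"pics/{n}0.png",im[:,:,::-1]);print(camera_info(n))
E
```

```text
{'time': 0.0, 'joint_positions': array([-1.07340016e+00,  3.85559358e-01,  6.65144442e-03, -5.12422828e-04,
       -1.19398599e+00, -2.58599863e-01]), 'dq': array([ 0.00019376,  0.00024063, -0.00026825,  0.0010641 ,  0.00017123,
        0.00122085]), 'effort': array([ 3.31687324e-04, -3.92285979e+01,  1.88401061e+01,  4.18622196e+00,
       -4.69707666e-03,  8.44286433e-06]), 'ee_pos': array([ 0.14772372, -0.60670363,  0.23022792]), 'orientation': array([-1.65741149e-04, -1.19020743e-01,  9.92891185e-01,  1.06263890e-03]), 'contact_force': array([ 0.51579475,  0.62213128, -0.98091806]), 'moment': array([ 0.00549303, -0.00846355, -0.00791163]), 'finger_gap': 0.08550665467609102} 0.0187
{'camera_matrix': array([[494.11236003,   0.        , 249.83003642],
       [  0.        , 494.11236003, 190.74374581],
       [  0.        ,   0.        ,   1.        ]]), 'pose': array([[ 0.02882664,  0.98814644, -0.15078342,  0.37472677],
       [-0.99952007,  0.02678326, -0.01556557, -0.0292485 ],
       [-0.01134259,  0.15115975,  0.98844427,  1.42505649],
       [ 0.        ,  0.        ,  0.        ,  1.        ]])}
{'camera_matrix': array([[460.12607225,   0.        , 255.87523866],
       [  0.        , 460.12607225, 192.47319625],
       [  0.        ,   0.        ,   1.        ]]), 'pose': array([[-0.70291747,  0.44070198, -0.55829096, -0.10424862],
       [-0.71123634, -0.42770885,  0.55786021,  0.69762359],
       [ 0.00706412,  0.7892065 ,  0.61408728,  0.79709663],
       [ 0.        ,  0.        ,  0.        ,  1.        ]])}
```

View pics/top0.png

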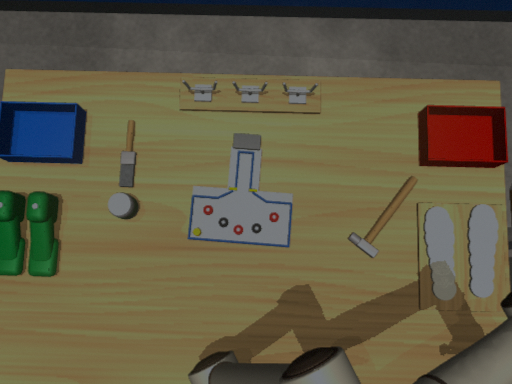

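View pics/side0.png

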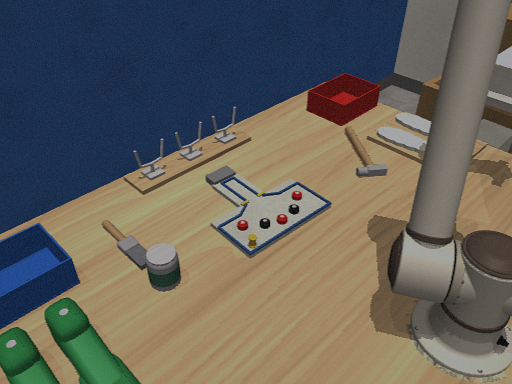

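```bash
cat > h.py <<'E'
import numpy as np, cv2
from rig import *
def ray(n,uv,z):
    c=camera_info(n);K=c["camera_matrix"];P=c["pose"]
    d=np.array([(uv[0]-K[0,2])/K[0,0],-(uv[1]-K[1,2])/K[1,1],-1.]);d=P[:3,:3]@d
    o=P[:3,3];return (o+d*(z-o[2])/d[2])
def proj(n,p):
    c=camera_info(n);K=c["camera_matrix"];P=c["pose"]
    q=P[:3,:3].T@(np.array(p)-P[:3,3]);return np.array([K[0,0]*q[0]/-q[2]+K[0,2],K[1,1]*-q[1]/-q[2]+K[1,2]])
def blobs(im,lo,hi,amin=4,roi=None):
    h=cv2.cvtColor(im,cv2.COLOR_RGB2HSV);m=cv2.inRange(h,lo,hi)
    if roi: k=np.zeros_like(m);k[roi[1]:roi[3],roi[0]:roi[2]]=1;m=m*k
    n,l,s,c=cv2.connectedComponentsWithStats(m)
    return [(c[i].round(2),int(s[i,4]),s[i,:4].tolist()) for i in range(1,n) if s[i,4]>=amin],m
E
python3 - <<'E'
from h import *
R={"top":(180,125,300,255),"side":(200,160,340,260)}
for n in R:
    im=cv2.imread(f"pics/{n}0.png")[:,:,::-1].copy()
    print(n)
    for name,lo,hi in[("red",(0,150,60),(8,255,255)),("red2",(172,150,60),(180,255,255)),("yel",(22,120,120),(34,255,255))]:
        for b in blobs(im,lo,hi,3,R[n])[0]: print(name,b)
    x0,y0,x1,y1=R[n];c=cv2.resize(im[y0:y1,x0:x1],None,fx=5,fy=5 if n=="side" else 4.5,interpolation=cv2.INTER_CUBIC)
    cv2.imwrite(f"pics/{n}0c.png",c[:,:,::-1])
E
```

```text
top
red (array([207.98, 209.85]), 48, [204, 206, 9, 9])
red (array([273.53, 217.13]), 47, [270, 213, 9, 9])
red (array([238.26, 229.62]), 39, [234, 226, 9, 8])
yel (array([232.56, 188.22]), 9, [230, 187, 6, 3])
yel (array([253.56, 189.78]), 9, [250, 189, 7, 2])
yel (array([196.07, 231.13]), 30, [193, 228, 7, 7])
side
red (array([296.58, 195.46]), 52, [293, 191, 9, 9])
red (array([281.68, 219.07]), 59, [277, 214, 10, 10])
red (array([242.11, 225.02]), 62, [238, 220, 10, 10])
red2 (array([299.75, 196.5 ]), 4, [299, 195, 2, 4])
red2 (array([281. , 221.4]), 5, [279, 221, 5, 2])
red2 (array([245.8, 227.4]), 5, [244, 226, 4, 4])
yel (array([260.21, 193.29]), 14, [257, 192, 8, 4])
yel (array([244.56, 201.81]), 16, [241, 200, 8, 5])
yel (array([252.17, 236.71]), 42, [248, 234, 9, 6])
yel (array([252.58, 246.08]), 12, [249, 245, 8, 3])
```

View pics/top0c.png

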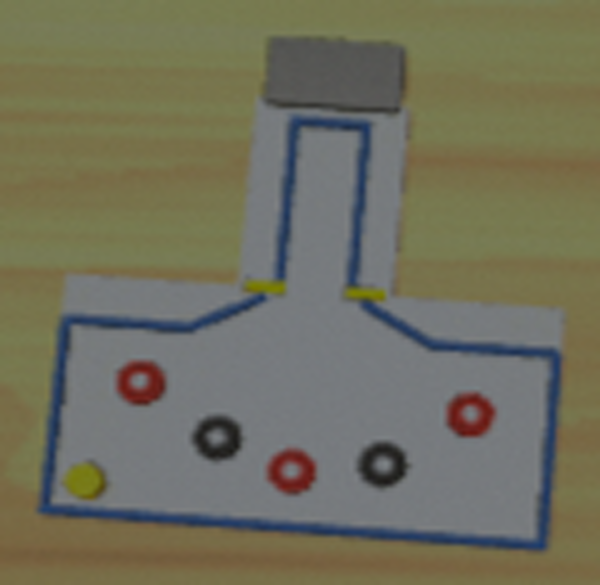

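View pics/side0c.png

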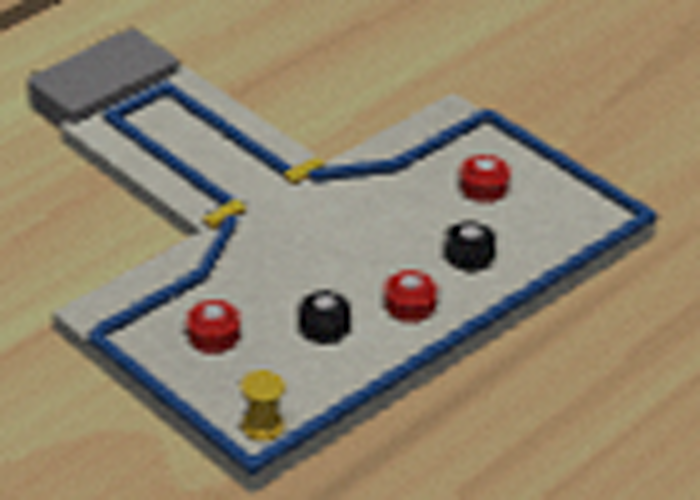

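```bash
cat >> h.py <<'E'
R={"top":(180,125,300,255),"side":(200,160,340,260)}
def studs(im,n,colour):
    x0,y0,x1,y1=R[n];F=8
    c=cv2.resize(im[y0:y1,x0:x1],None,fx=F,fy=F,interpolation=cv2.INTER_CUBIC)
    h=cv2.cvtColor(c,cv2.COLOR_RGB2HSV)
    if colour=="red": m=cv2.inRange(h,(0,110,50),(10,255,255))|cv2.inRange(h,(168,110,50),(180,255,255))
    elif colour=="yellow": m=cv2.inRange(h,(20,110,80),(36,255,255))
    elif colour=="blue": m=cv2.inRange(h,(100,100,40),(125,255,255)); return m,F
    else: m=cv2.inRange(h,(0,0,0),(180,130,62 if n=="top" else 60))
    out=[]
    for k in cv2.findContours(m,cv2.RETR_EXTERNAL,cv2.CHAIN_APPROX_NONE)[0]:
        a=cv2.contourArea(k)/F/F
        if a<5: continue
        M=cv2.moments(k);p=np.array([M["m10"],M["m01"]])/M["m00"]
        out.append(((p+.5)/F-.5+[x0,y0],round(a,1)))
    return out
E
cat > m.py <<'E'
from h import *
def tray(n,im):
    y=[b for b in studs(im,n,"yellow")]
    P=[(ray(n,p,.017)[:2],a) for p,a in y]
    return P
if __name__=="__main__":
  for n in R:
    im=cv2.imread(f"pics/{n}0.png")[:,:,::-1].copy();print(n)
    print("yel",[(p.round(4),a) for p,a in tray(n,im)])
    for c in("red","black"):
        for p,a in studs(im,n,c): print(c,p.round(1),a,ray(n,p,.024 if n=="top" else .020)[:2].round(4))
E
python3 m.py
```

```text
top
yel [(array([0.4147, 0.0574]), 25.1), (array([0.4129, 0.1633]), 13.8), (array([ 0.4205, -0.107 ]), 64.7), (array([0.4358, 0.1246]), 6.1), (array([0.434, 0.152]), 110.9), (array([0.4559, 0.1808]), 31.0), (array([0.4678, 0.1412]), 46.6), (array([ 0.5026, -0.1395]), 19.7), (array([ 0.5923, -0.0152]), 17.5), (array([0.5953, 0.0426]), 18.9), (array([ 0.6795, -0.1005]), 80.9)]
red [238.  229.3] 64.2 [0.4769 0.0233]
red [273.6 216.8] 64.6 [ 0.5153 -0.077 ]
red [207.7 209.6] 66.2 [0.5307 0.1114]
black [256.2 227.9] 63.6 [ 0.4824 -0.0282]
black [223.1 222. ] 63.2 [0.4966 0.0661]
side
yel [(array([0.4759, 0.1292]), 86.2), (array([0.5965, 0.0409]), 18.9), (array([ 0.5934, -0.0161]), 17.9)]
red [242.2 224.8] 90.2 [0.5319 0.1096]
red [281.7 218.7] 85.1 [0.4784 0.0211]
red [296.5 195.1] 73.6 [ 0.5166 -0.0797]
black [241.6 247.8] 9.2 [0.4733 0.1669]
black [264.5 223.8] 70.0 [0.4955 0.0667]
black [293.6 209.6] 63.3 [ 0.4813 -0.028 ]
black [217.1 179.6] 48.8 [0.7216 0.0292]
```

```bash
cat > t.py <<'E'
from h import *
for n in R:
    im=cv2.imread(f"pics/{n}0.png")[:,:,::-1].copy()
    m,F=studs(im,n,"blue");x0,y0,_,_=R[n]
    v,u=np.nonzero(m);s=slice(None,None,5)
    W=np.array([ray(n,((a+.5)/F-.5+x0,(b+.5)/F-.5+y0),.0165)[:2] for a,b in zip(u[s],v[s])])
    g=np.array([.5945,.013]);th=np.deg2rad(3) if 0 else np.arctan2(.003,.0585)  # yaw guess
    th=-th if False else th
    for it in range(6):
        c,s_=np.cos(th),np.sin(th);Rm=np.array([[c,s_],[-s_,c]])
        L=(W-g)@Rm.T
        def band(sel,dep,ind):
            q=np.polyfit(L[sel][:,ind],L[sel][:,dep],1);return q,sel.sum()
        res={}
        for sg in(1,-1):
            res['side%d'%sg]=band((abs(L[:,1]-sg*147)<0),1,0) if 0 else band((abs(L[:,1]-sg*.146)<.012)&(L[:,0]>-.14)&(L[:,0]<-.045),1,0)
            res['trk%d'%sg]=band((abs(L[:,1]-sg*.020)<.009)&(L[:,0]>.015)&(L[:,0]<.095),1,0)
        res['back']=band((abs(L[:,0]+.155)<.012)&(abs(L[:,1])<.13),0,1)
        res['end']=band((abs(L[:,0]-.108)<.008)&(abs(L[:,1])<.015),0,1)
        sl=np.mean([res[k][0][0] for k in('side1','side-1','trk1','trk-1')]+[-res['back'][0][0]])
        th+=np.arctan(sl)
        oy=np.mean([np.polyval(res['trk1'][0],0),np.polyval(res['trk-1'][0],0)])
        g=g+Rm.T@np.array([0,oy])
    print(n,g.round(4),np.rad2deg(th).round(2));
    for k,(q,c) in res.items(): print(k,q.round(4),c)
E
python3 t.py
```

```text
Traceback (most recent call last):
  File "t.py", line 6, in <module>
    W=np.array([ray(n,((a+.5)/F-.5+x0,(b+.5)/F-.5+y0),.0165)[:2] for a,b in zip(u[s],v[s])])
                ~~~^^^^^^^^^^^^^^^^^^^^^^^^^^^^^^^^^^^^^^^^^
  File "h.py", line 4, in ray
    c=camera_info(n);K=c["camera_matrix"];P=c["pose"]
ValueError: time passes only in moves, steps and waits
```

```bash
sed -i 's/^def ray/_C={n:camera_info(n) for n in ("top","side")}\ndef ray/; s/c=camera_info(n);/c=_C[n];/' h.py; sed -i 's/th=-th if False else th/th=-th/' t.py; python3 t.py; python3 -c "
from h import *
print(observe()['time'])"
```

```text
top [0.5945 0.0139] -3.03
side1 [-0.0024  0.1416] 617
trk1 [0.0008 0.0211] 491
side-1 [-0.0016 -0.1417] 580
trk-1 [ 0.0029 -0.0211] 490
back [-0.0003 -0.1525] 1837
end [-0.0036  0.1094] 211
side [0.5944 0.0117] -3.01
side1 [0.0026 0.1426] 1020
trk1 [-0.0021  0.0211] 575
side-1 [-0.0014 -0.1421] 738
trk-1 [ 0.     -0.0211] 564
back [-0.0007 -0.1517] 2702
end [-0.0308  0.1103] 234
0.1
```

```bash
cat > nav.py <<'E'
from h import *
G=np.array([.5945,.013]);TH=np.deg2rad(-3.02)
f=np.array([np.cos(TH),np.sin(TH)]);l=np.array([-f[1],f[0]])
def t2w(t): return G+f*t[0]*1e-3+l*t[1]*1e-3
def w2t(w): d=np.array(w)[:2]-G;return np.array([d@f,d@l])*1e3
def pose():
    s=observe();w,x,y,z=s["orientation"]
    X=np.array([1-2*(y*y+z*z),2*(x*y+w*z),2*(x*z-w*y)]);Y=np.array([2*(x*y-w*z),1-2*(x*x+z*z),2*(y*z+w*x)])
    Z=np.cross(X,Y);return s,np.stack([X,Y,Z],1)
def go(t,z,yaw=None):
    "tray mm target; prints total shift in tool axes (cm) and turn rz deg"
    s,Rm=pose();d=np.r_[t2w(t),z]-s["ee_pos"]
    cy=np.rad2deg(np.arctan2(-Rm[1,0],-Rm[0,0]))-np.rad2deg(TH)
    print("shift cm",(Rm.T@d*100).round(2),"rz",None if yaw is None else round((cy-yaw+180)%360-180,1))
def where():
    s,Rm=pose();cy=np.rad2deg(np.arctan2(-Rm[1,0],-Rm[0,0]))-np.rad2deg(TH)
    print("t",round(s["time"],2),"tray",w2t(s["ee_pos"]).round(1),"z",s["ee_pos"][2].round(4),"yaw",cy.round(2),"tilt",Rm[2,:2].round(4),"gap",round(s["finger_gap"],4),"F",s["contact_force"].round(1),"q",s["joint_positions"].round(2))
def look(k):
    for n in R:
        im=snapshot(n);cv2.imwrite(f"pics/{n}{k}.png",im[:,:,::-1])
        x0,y0,x1,y1=R[n];cv2.imwrite(f"pics/{n}{k}c.png",cv2.resize(im[y0:y1,x0:x1],None,fx=4.5,fy=4.5,interpolation=cv2.INTER_CUBIC)[:,:,::-1])
        for c in("red","black"):
            for p,a in studs(im,n,c):
                if a>20: print(n,c,a,w2t(ray(n,p,.024 if n=="top" else .020)).round(1))
E
python3 -c "
from nav import *
where();go((-150,3),.10,0)"
```

```text
t 0.1 tray [-413.5 -642.4] z 0.2303 yaw 16.69 tilt [0.0001 0.002 ] gap 0.0853 F [-0.6  0.3  0. ] q [-1.07  0.39  0.01 -0.   -1.19 -0.26]
shift cm [-43.78  54.23  13.14] rz 16.7
```

>>> apply_moves:
  commands:
    - [[-1.5, 1.8, 0], [0, 0, 0], 16]
    - [[-2.4, 3.0, 0], [0, 0, 0], 16]
    - [[-2.4, 3.0, 0], [0, 0, 0], 16]
    - [[-2.4, 3.0, 0], [0, 0, 0], 16]
    - [[-2.4, 3.0, 0], [0, 0, 0], 16]
    - [[-2.4, 3.0, 0], [0, 0, 0], 16]
    - [[-2.4, 3.0, 0], [0, 0, 0], 16]
    - [[-2.4, 3.0, 0], [0, 0, 0], 16]
    - [[-2.4, 3.0, 0], [0, 0, 0], 16]
    - [[-2.4, 3.0, 0], [0, 0, 0], 16]
    - [[-2.4, 3.0, 0], [0, 0, 0], 16]
    - [[-2.4, 3.0, 0], [0, 0, 0], 16]
  force: 40

```text
time: 1.1
ee_pos: [0.3366, -0.2013, 0.2313]
orientation: [0.0, -0.119, 0.993, 0.0]
contact_force: [0.8, -1.7, -0.0]
finger_gap: 0.0137
```

```bash
python3 -c "
from nav import *
where();go((-150,3),.10,0)"
```

```text
t 1.1 tray [-246.2 -227.6] z 0.2313 yaw 16.69 tilt [-0.0002  0.0001] gap 0.0137 F [ 0.8 -1.7 -0. ] q [-0.12 -0.03 -0.51 -0.   -1.09 -1.21]
shift cm [-15.84  19.32  13.13] rz 16.7
```

>>> apply_moves:
  commands:
    - [[-2.4, 3.0, 1.0], [0, 0, 0], 16]
    - [[-2.4, 3.0, 1.0], [0, 0, 0], 16]
    - [[-2.4, 3.0, 1.0], [0, 0, 0], 16]
    - [[-2.4, 3.0, 1.0], [0, 0, 0], 16]
    - [[-2.4, 3.0, 1.0], [0, 0, 0], 16]
    - [[-2.4, 2.9, 1.5], [0, 0, 0], 16]
    - [[-1.4, 1.4, 1.0], [0, 0, 0], 16]
    - [[0, 0, 1], [0, 0, 5.7], 16]
    - [[0, 0, 1], [0, 0, 6], 16]
    - [[0, 0, 1], [0, 0, 5], 16]
    - [[0, 0, 0], [0, 0, 0], 16]

```text
time: 2.02
ee_pos: [0.4428, 0.0215, 0.1242]
orientation: [-0.002, 0.027, 1.0, -0.001]
contact_force: [0.1, 0.0, -0.3]
finger_gap: 0.0134
```

```bash
python3 -c "
from nav import *
where();go((-150,3),.05,0);look(1);where()"
```

```text
t 2.02 tray [-151.9    0.5] z 0.1242 yaw -0.09 tilt [ 0.0049 -0.0017] gap 0.0134 F [ 0.1  0.  -0.3] q [ 0.42  0.2  -0.57 -0.   -0.81 -2.04]
shift cm [-0.23  0.26  7.42] rz -0.1
top red 64.9 [-74.3 -94.1]
top red 66.5 [-68.8  94.8]
top black 274.7 [-139.2  -36. ]
top black 1029.8 [-118.6   28.3]
side red 89.9 [-67.5  93.1]
side red 86.9 [-116.6    2.2]
side red 51.6 [-77.3 -94.5]
side black 75.9 [-101.6   47.7]
side black 69.4 [-110.7  -46.9]
side black 38.2 [127.4  30.4]
side black 808.9 [   7.9 -166.7]
t 2.12 tray [-150.4    0.7] z 0.1262 yaw 0.14 tilt [ 0.0009 -0.0006] gap 0.0138 F [ 1.  -0.2 -0.2] q [ 0.42  0.2  -0.57  0.   -0.81 -2.04]
```

>>> apply_moves:
  commands:
    - [[0, 0.2, 2.5], [0, 0, 0], 16]
    - [[0, 0, 2.5], [0, 0, 0], 16]
    - [[0, 0, 2.5], [0, 0, 0], 16]
    - [[0, 0, 1.5], [0, 0, 0], 16]
    - [[0, 0, 0], [0, 0, 0], 16]

```text
time: 2.53
ee_pos: [0.443, 0.023, 0.0344]
orientation: [-0.002, 0.026, 1.0, -0.001]
contact_force: [-0.4, 0.3, 0.6]
finger_gap: 0.0135
```

```bash
python3 -c "
from nav import *
where();look(2);where();go((-150,3),.0185,0)"
```

```text
t 2.53 tray [-151.8    2. ] z 0.0344 yaw 0.06 tilt [ 0.0048 -0.0022] gap 0.0135 F [-0.4  0.3  0.6] q [ 0.42  0.35 -0.67 -0.   -0.56 -2.04]
top red 65.0 [-74.3 -94.1]
top red 66.2 [-68.9  94.9]
top black 36.6 [-167.5  161.7]
top black 238.6 [-139.8  -37.2]
top black 856.5 [-127.1   23.3]
side red 90.1 [-67.5  93.1]
side red 63.1 [-116.9    5.5]
side black 72.7 [-101.9   48. ]
side black 30.6 [129.4  37.7]
side black 2389.1 [  -8.7 -107.1]
t 2.63 tray [-149.6    2.9] z 0.0369 yaw 0.08 tilt [-0.0006 -0.0001] gap 0.0137 F [-0.1  0.   0. ] q [ 0.42  0.35 -0.66  0.   -0.56 -2.04]
shift cm [0.04 0.01 1.84] rz 0.1
```

View pics/side2c.png

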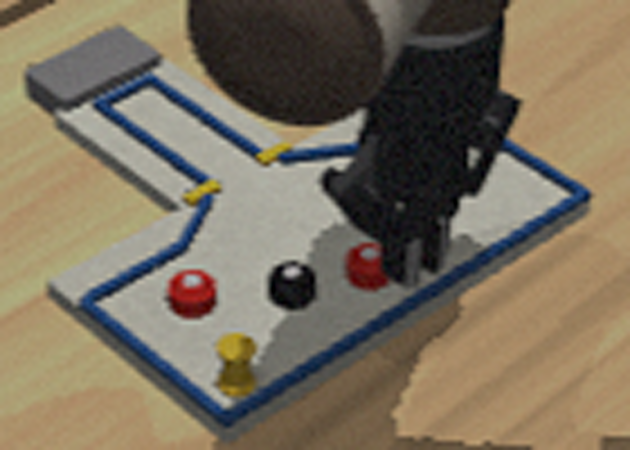

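View pics/top2c.png

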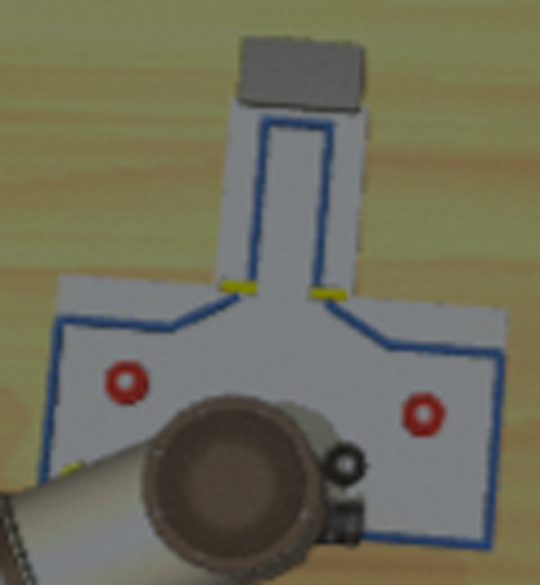

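>>> apply_moves:
  commands:
    - [[0, 0, 0.6], [0, 0, 0], 16]
    - [[0, 0, 0.5], [0, 0, 0], 16]
    - [[0, 0, 0.4], [0, 0, 0], 16]
    - [[0, 0, 0.2], [0, 0, 0], 16]
    - [[0, 0, 0.1], [0, 0, 0], 16]
    - [[0, 0, 0], [0, 0, 0], 16]

```text
time: 3.13
ee_pos: [0.4445, 0.0238, 0.0182]
orientation: [-0.0, 0.026, 1.0, -0.0]
contact_force: [0.0, 0.4, 0.1]
finger_gap: 0.0139
```

```bash
python3 -c "
from nav import *
where()"
```

```text
t 3.13 tray [-150.3    2.8] z 0.0182 yaw 0.01 tilt [ 0.0002 -0.0001] gap 0.0139 F [0.  0.4 0.1] q [ 0.42  0.38 -0.68  0.   -0.51 -2.04]
```

>>> apply_moves:
  commands:
    - [[-0.3, 0, 0], [0, 0, 0], 16]
    - [[-0.5, 0, 0], [0, 0, 0], 16]
    - [[-0.5, 0, 0], [0, 0, 0], 16]
    - [[-0.5, 0, 0], [0, 0, 0], 16]
    - [[-0.5, -0.05, 0], [0, 0, 0], 16]
    - [[-0.5, -0.05, 0], [0, 0, 0], 16]
    - [[-0.5, -0.05, 0], [0, 0, 0], 16]
    - [[-0.5, -0.05, 0], [0, 0, 0], 16]
    - [[-0.5, -0.05, 0], [0, 0, 0], 16]
    - [[-0.5, -0.05, 0], [0, 0, 0], 16]
    - [[-0.3, 0, 0], [0, 0, 0], 16]
    - [[0, 0, 0], [0, 0, 0], 16]

```text
time: 4.13
ee_pos: [0.4963, 0.0181, 0.0183]
orientation: [0.0, 0.026, 1.0, 0.0]
contact_force: [0.6, 0.1, -0.3]
finger_gap: 0.0139
```

```bash
python3 -c "
from nav import *
where();look(3)"
```

```text
t 4.13 tray [-98.4  -0.1] z 0.0183 yaw -0.01 tilt [-0.0008  0.0002] gap 0.0139 F [ 0.6  0.1 -0.3] q [ 0.36  0.44 -0.56  0.   -0.57 -1.99]
top red 65.1 [-74.4 -94. ]
top black 195.4 [-169.5  142.9]
top black 264.0 [-102.   -32.3]
top black 62.9 [-89.8 161.3]
top black 816.2 [-60.   18.8]
side red 91.1 [-67.8  93.2]
side red 28.0 [-71.5   6.4]
side red 68.7 [-73.8 -96.8]
side black 89.2 [-99.8  46.5]
side black 67.1 [-110.   -46.9]
side black 1441.2 [ -8.7 -91.6]
side black 630.6 [122.3 -65.9]
```

View pics/side3c.png

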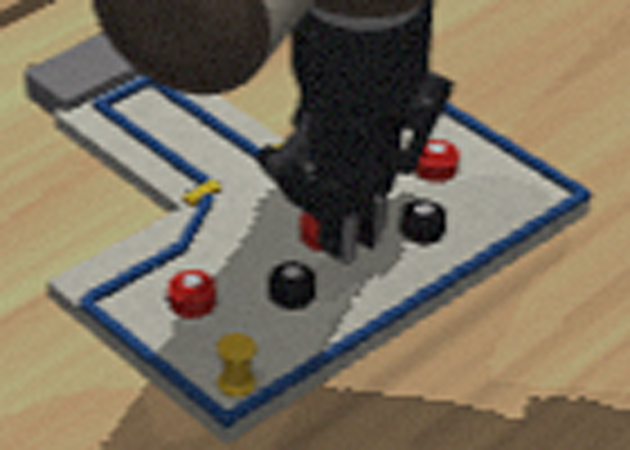

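View pics/top3c.png

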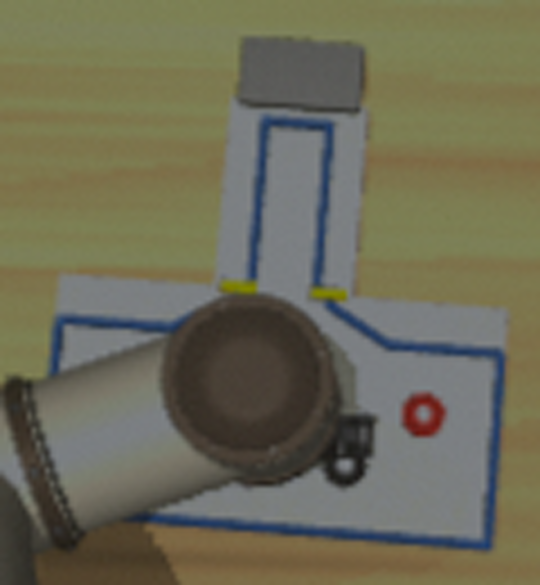

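>>> apply_moves:
  commands:
    - [[-0.3, 0, 0], [0, 0, 0], 16]
    - [[-0.5, 0, 0], [0, 0, 0], 16]
    - [[-0.5, 0, 0], [0, 0, 0], 16]
    - [[-0.5, 0, 0], [0, 0, 0], 16]
    - [[-0.5, 0, 0], [0, 0, 0], 16]
    - [[-0.5, 0, 0], [0, 0, 0], 16]
    - [[-0.5, 0, 0], [0, 0, 0], 16]
    - [[-0.5, 0, 0], [0, 0, 0], 16]
    - [[-0.5, 0, 0], [0, 0, 0], 16]
    - [[-0.5, 0, 0], [0, 0, 0], 16]
    - [[-0.3, 0, 0], [0, 0, 0], 16]
    - [[0, 0, 0], [0, 0, 0], 16]

```text
time: 5.23
ee_pos: [0.5472, 0.0154, 0.0183]
orientation: [0.0, 0.026, 1.0, 0.0]
contact_force: [-0.2, -0.1, 0.3]
finger_gap: 0.0136
```

```bash
python3 -c "
from nav import *
where();look(4)"
```

```text
t 5.23 tray [-47.4  -0.1] z 0.0183 yaw -0.0 tilt [-0.0007  0.0001] gap 0.0136 F [-0.2 -0.1  0.3] q [ 0.32  0.5  -0.43  0.   -0.64 -1.95]
top red 66.0 [-74.3 -94. ]
top black 63.2 [-109.7  -47. ]
top black 64.8 [-100.4   48. ]
top black 362.2 [-130.   132.7]
top black 326.2 [-44.  -21.8]
top black 52.2 [-18.1 162.7]
top black 801.0 [ 7.7 18.6]
side red 91.5 [-67.8  93.3]
side red 24.9 [-19.8   6.2]
side red 73.8 [-72.9 -96.7]
side black 71.4 [-101.2   48.4]
side black 62.8 [-110.8  -46.9]
side black 29.5 [129.8  37.7]
side black 1204.2 [ 37.2 -79.5]
side black 163.2 [181.7 -42.9]
```

View pics/side4c.png

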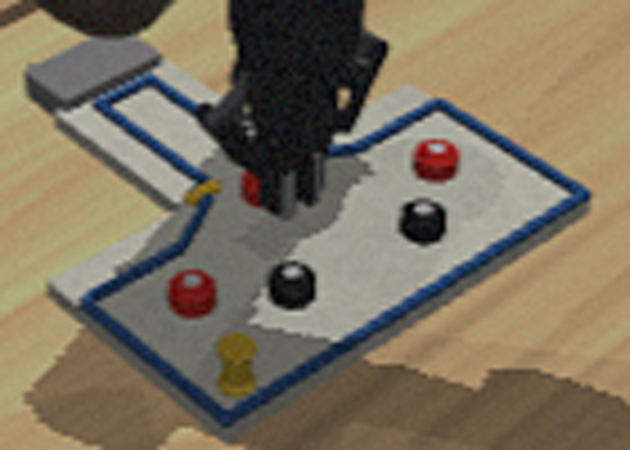

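>>> apply_moves:
  commands:
    - [[-0.3, 0, 0], [0, 0, 0], 16]
    - [[-0.5, 0, 0], [0, 0, 0], 16]
    - [[-0.5, 0, 0], [0, 0, 0], 16]
    - [[-0.5, 0, 0], [0, 0, 0], 16]
    - [[-0.5, 0, 0], [0, 0, 0], 16]
    - [[-0.5, 0, 0], [0, 0, 0], 16]
    - [[-0.5, 0, 0], [0, 0, 0], 16]
    - [[-0.5, 0, 0], [0, 0, 0], 16]
    - [[-0.5, 0, 0], [0, 0, 0], 16]
    - [[-0.5, 0, 0], [0, 0, 0], 16]
    - [[-0.3, 0, 0], [0, 0, 0], 16]
    - [[-0.2, 0, 0], [0, 0, 0], 16]

```text
time: 6.33
ee_pos: [0.5997, 0.0126, 0.0182]
orientation: [0.0, 0.026, 1.0, 0.0]
contact_force: [-0.6, 0.1, -0.3]
finger_gap: 0.0136
```

>>> apply_moves:
  commands:
    - [[0, 0, 0], [0, 0, 0], 16]
    - [[0.5, 0, 0], [0, 0, 0], 16]
    - [[1.5, 0, 0], [0, 0, 0], 16]
    - [[1, 0, -1], [0, 0, 0], 16]
    - [[1, 0, -3], [0, 0, 0], 16]
    - [[1, -1, -2], [0, 0, -4], 16]
    - [[0, 0, 0], [0, 0, -7], 16]
    - [[0, 0, 0], [0, 0, -7], 16]
    - [[0, 0, 0], [0, 0, -7], 16]
    - [[0, 0, 0], [0, 0, -7], 16]
    - [[0, 0, 0], [0, 0, -7], 16]
    - [[0, 0, 0], [0, 0, -7], 16]

```text
time: 7.33
ee_pos: [0.548, 0.0053, 0.0784]
orientation: [-0.0, -0.369, 0.929, 0.0]
contact_force: [0.8, 0.8, 0.7]
finger_gap: 0.0135
```

>>> apply_moves:
  commands:
    - [[0, 0, 0], [0, 0, -7], 16]
    - [[0, 0, 0], [0, 0, -7], 16]
    - [[0, 0, 0], [0, 0, -7], 16]
    - [[0, 0, 0], [0, 0, -7.7], 16]
    - [[0, 0, 0], [0, 0, 0], 16]
    - [[0, 0, 0], [0, 0, 0], 16]

```text
time: 7.83
ee_pos: [0.5482, 0.0053, 0.0783]
orientation: [-0.0, -0.58, 0.814, 0.0]
contact_force: [0.9, 0.8, -0.2]
finger_gap: 0.0135
```

```bash
python3 -c "
from nav import *
where();look(5);go((-83,-127),.06,74.7)"
```

```text
t 7.83 tray [-45.8 -10.2] z 0.0783 yaw 73.98 tilt [0.     0.0003] gap 0.0135 F [ 0.9  0.8 -0.2] q [ 0.31  0.42 -0.38 -0.   -0.78 -0.64]
top red 66.0 [-74.4 -94. ]
top black 63.5 [-109.7  -47.1]
top black 63.7 [-100.6   47.9]
top black 189.2 [-142.6  123.2]
top black 92.1 [-76.2 132.2]
top black 378.6 [-49.1 -10. ]
top black 57.0 [ -0.6 161.9]
top black 894.6 [23.8  8.5]
side red 91.9 [-67.8  93.3]
side red 73.9 [-72.9 -96.7]
side red 71.3 [29.1 -1.4]
side black 69.2 [-101.7   48.4]
side black 63.6 [-110.8  -46.9]
side black 38.2 [127.5  30.5]
side black 416.6 [  59.2 -118.2]
shift cm [12.26  0.38  1.83] rz -0.7
```

View pics/side5c.png

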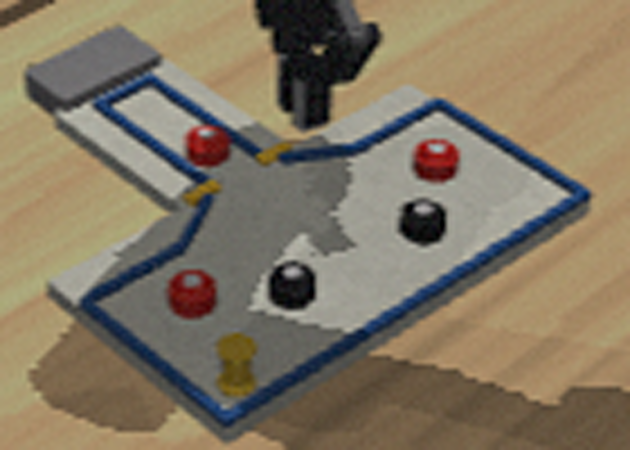

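>>> apply_moves:
  commands:
    - [[1.5, 0, 0], [0, 0, -0.7], 16]
    - [[3, 0.1, 0], [0, 0, 0], 16]
    - [[3, 0.2, 0], [0, 0, 0], 16]
    - [[3, 0.1, 0], [0, 0, 0], 16]
    - [[1.2, 0, 1], [0, 0, 0], 16]
    - [[0.5, 0, 2], [0, 0, 0], 16]
    - [[0, 0, 1.4], [0, 0, 0], 16]
    - [[0, 0, 0.7], [0, 0, 0], 16]
    - [[0, 0, 0.3], [0, 0, 0], 16]
    - [[0, 0, 0], [0, 0, 0], 16]

```text
time: 8.77
ee_pos: [0.5067, -0.1092, 0.0239]
orientation: [-0.0, -0.587, 0.81, 0.0]
contact_force: [0.2, -0.5, 0.6]
finger_gap: 0.0137
```

```bash
python3 -c "
from nav import *
where();look(6);go((-83,-127),.0185,74.7)"
```

```text
t 8.77 tray [ -81.3 -126.7] z 0.0239 yaw 74.84 tilt [0.0005 0.0009] gap 0.0137 F [ 0.2 -0.5  0.6] q [ 0.1   0.46 -0.5   0.   -0.61 -0.42]
top red 63.8 [27.7  0.8]
top black 26.9 [-115.7  -48. ]
top black 176.9 [-110.6 -127.4]
top black 107.5 [-144.7   -2.5]
top black 61.2 [-104.2  -11.7]
top black 88.5 [-85.4 135.6]
top black 47.3 [-27.2   0.7]
top black 328.3 [ -36.1 -132.2]
side red 90.6 [-67.6  93.1]
side red 75.5 [-73.2 -96.5]
side red 71.1 [29.3 -1.5]
side black 79.2 [-100.8   47.6]
side black 68.5 [-109.9  -47.1]
side black 41.2 [126.5  24.1]
side black 577.0 [ -24.3 -199.3]
shift cm [0.12 0.23 0.64] rz 0.2
```

View pics/side6c.png

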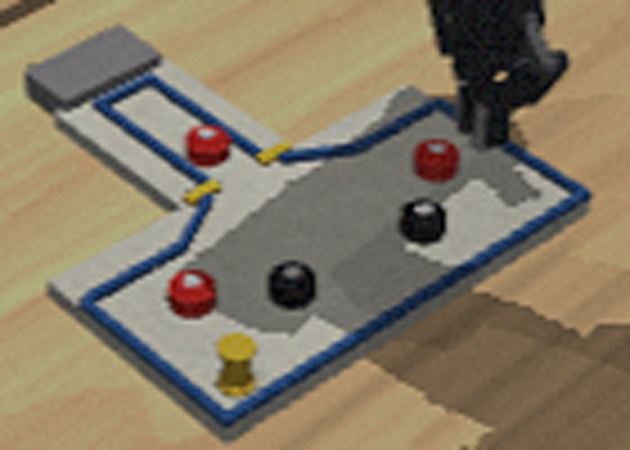

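>>> apply_moves:
  commands:
    - [[0, 0.2, 0.3], [0, 0, 0], 16]
    - [[0, 0, 0.2], [0, 0, 0], 16]
    - [[-0.3, 0, 0.1], [0, 0, 0], 16]
    - [[-0.5, 0, 0], [0, 0, 0], 16]
    - [[-0.5, 0, 0], [0, 0, 0], 16]
    - [[-0.5, 0, 0], [0, 0, 0], 16]
    - [[-0.5, 0, 0], [0, 0, 0], 16]
    - [[-0.5, 0, 0], [0, 0, 0], 16]
    - [[-0.5, 0, 0], [0, 0, 0], 16]
    - [[-0.5, 0, 0], [0, 0, 0], 16]
    - [[-0.5, 0, 0], [0, 0, 0], 16]
    - [[-0.2, 0, 0], [0, 0, 0], 16]

```text
time: 9.87
ee_pos: [0.5193, -0.0653, 0.0184]
orientation: [0.0, -0.587, 0.81, -0.0]
contact_force: [0.6, 0.3, 0.7]
finger_gap: 0.0139
```

```bash
python3 -c "
from nav import *
where();look(7);go((-54,-23),.0185,74.7)"
```

```text
t 9.87 tray [-71.  -82.1] z 0.0184 yaw 74.9 tilt [-0.0001 -0.0003] gap 0.0139 F [0.6 0.3 0.7] q [ 0.19  0.47 -0.49  0.   -0.6  -0.5 ]
top red 64.0 [27.6  0.8]
top black 265.3 [-99.5 -73.7]
top black 229.8 [-133.2   44.4]
top black 54.5 [-28.2  57.4]
top black 810.9 [-23.7 -90.4]
side red 91.7 [-67.7  93.3]
side red 77.6 [-64.2 -61. ]
side red 70.9 [29.3 -1.6]
side black 79.9 [-100.8   47.7]
side black 66.8 [-110.3  -47.3]
side black 28.2 [130.  38.]
side black 737.0 [  -5.3 -156.8]
shift cm [-6.19 -0.11 -0.02] rz 0.2
```

View pics/side7c.png

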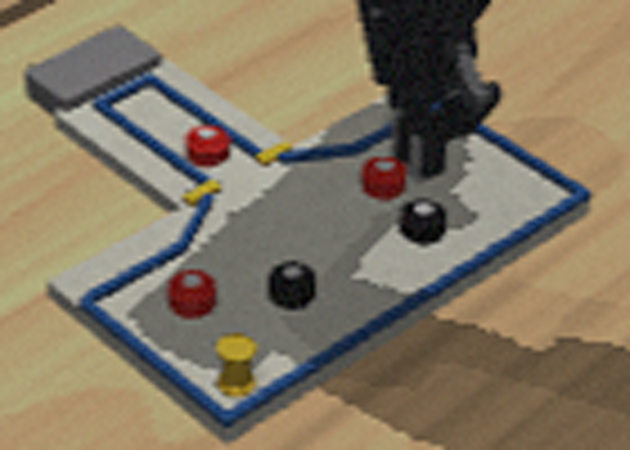

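>>> apply_moves:
  commands:
    - [[-0.4, 0, 0], [0, 0, 0], 16]
    - [[-0.6, 0, 0], [0, 0, 0], 16]
    - [[-0.6, 0, 0], [0, 0, 0], 16]
    - [[-0.6, 0, 0], [0, 0, 0], 16]
    - [[-0.6, 0, 0], [0, 0, 0], 16]
    - [[-0.6, 0, 0], [0, 0, 0], 16]
    - [[-0.6, 0, 0], [0, 0, 0], 16]
    - [[-0.6, 0, 0], [0, 0, 0], 16]
    - [[-0.6, 0, 0], [0, 0, 0], 16]
    - [[-0.6, 0, 0], [0, 0, 0], 16]
    - [[-0.3, 0, 0], [0, 0, 0], 16]
    - [[-0.1, 0, 0], [0, 0, 0], 16]

```text
time: 10.97
ee_pos: [0.5385, -0.0064, 0.0183]
orientation: [0.0, -0.587, 0.81, -0.0]
contact_force: [-0.4, 0.1, 0.4]
finger_gap: 0.0137
```

>>> apply_moves:
  commands:
    - [[0, 0, 0], [0, 0, 0], 16]
    - [[0.5, 0, 0], [0, 0, 0], 16]
    - [[1.5, 0, 0], [0, 0, 0], 16]
    - [[0, 0, -2], [0, 0, 0], 16]
    - [[0, 0, -3], [0, 0, 0], 16]
    - [[0, 0, -1], [0, 0, 5], 16]
    - [[0, 0, 0], [0, 0, 7], 16]
    - [[0, 0, 0], [0, 0, 7], 16]
    - [[0, 0, 0], [0, 0, 7], 16]
    - [[0, 0, 0], [0, 0, 7], 16]
    - [[0, 0, 0], [0, 0, 7], 16]
    - [[0, 0, 0], [0, 0, 7], 16]

```text
time: 11.97
ee_pos: [0.5311, -0.0276, 0.0782]
orientation: [-0.0, -0.211, 0.977, 0.0]
contact_force: [0.4, 0.5, -0.3]
finger_gap: 0.0137
```

>>> apply_moves:
  commands:
    - [[0, 0, 0], [0, 0, 7], 16]
    - [[0, 0, 0], [0, 0, 7], 16]
    - [[0, 0, 0], [0, 0, 7], 16]
    - [[0, 0, 0], [0, 0, 7], 16]
    - [[2, 0, 0], [0, 0, 0], 16]
    - [[1, 0, 0], [0, 0, 0], 16]
    - [[0, 0, 0], [0, 0, 0], 16]

```text
time: 12.55
ee_pos: [0.499, -0.0257, 0.078]
orientation: [-0.001, 0.028, 1.0, -0.0]
contact_force: [-0.5, 0.8, 1.1]
finger_gap: 0.0138
```

```bash
python3 -c "
from nav import *
where();look(8);go((-82,0),.03,0)"
```

```text
t 12.55 tray [-93.4 -43.7] z 0.078 yaw -0.19 tilt [ 0.0029 -0.0003] gap 0.0138 F [-0.5  0.8  1.1] q [ 0.27  0.35 -0.49 -0.   -0.73 -1.9 ]
top red 64.0 [27.7  0.8]
top black 184.1 [-150.    91.7]
top black 199.1 [-94.7 -73.6]
top black 64.7 [-61.3 116.2]
top black 915.0 [-42.1 -38.3]
side red 90.8 [-67.8  93.4]
side red 79.3 [-48.7  -0.9]
side red 71.1 [29.3 -1.6]
side black 80.6 [-100.8   47.6]
side black 80.7 [-108.5  -48.9]
side black 30.7 [129.8  37.7]
side black 668.1 [  23.9 -158.7]
shift cm [-0.82  4.28  4.87] rz -0.1
```

View pics/side8c.png

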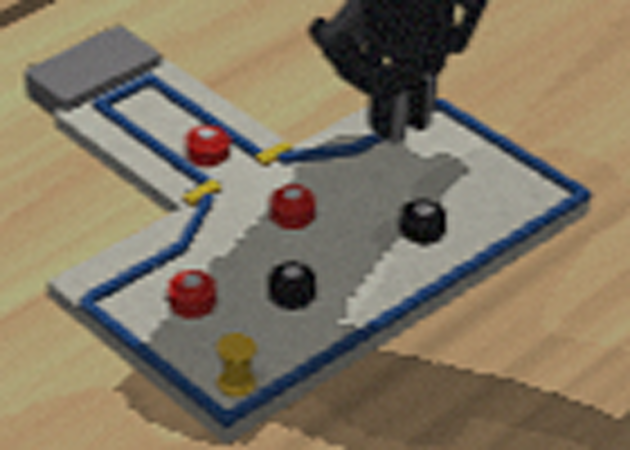

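>>> apply_moves:
  commands:
    - [[-0.4, 2, 0], [0, 0, 0], 16]
    - [[-0.4, 1.8, 1], [0, 0, 0], 16]
    - [[0, 0.5, 2], [0, 0, 0], 16]
    - [[0, 0, 1.5], [0, 0, 0], 16]
    - [[0, 0, 0.8], [0, 0, 0], 16]
    - [[0, 0, 0.4], [0, 0, 0], 16]
    - [[0, 0, 0.2], [0, 0, 0], 16]
    - [[0, 0, 0], [0, 0, 0], 16]

```text
time: 13.32
ee_pos: [0.5128, 0.0179, 0.0194]
orientation: [0.0, 0.028, 1.0, -0.0]
contact_force: [-0.4, 0.2, 0.2]
finger_gap: 0.0135
```

```bash
python3 -c "
from nav import *
where();go((-82,0.3),.0185,0)"
```

```text
t 13.32 tray [-81.8   0.5] z 0.0194 yaw -0.15 tilt [-0.0003 -0.    ] gap 0.0135 F [-0.4  0.2  0.2] q [ 0.35  0.46 -0.52  0.   -0.59 -1.98]
shift cm [ 0.02 -0.02  0.09] rz -0.1
```

>>> apply_moves:
  commands:
    - [[-0.3, 0, 0.1], [0, 0, 0], 16]
    - [[-0.5, 0, 0], [0, 0, 0], 16]
    - [[-0.5, 0, 0], [0, 0, 0], 16]
    - [[-0.5, 0, 0], [0, 0, 0], 16]
    - [[-0.5, -0.02, 0], [0, 0, 0], 16]
    - [[-0.5, -0.02, 0], [0, 0, 0], 16]
    - [[-0.5, 0, 0], [0, 0, 0], 16]
    - [[-0.5, 0, 0], [0, 0, 0], 16]
    - [[-0.5, 0, 0], [0, 0, 0], 16]
    - [[-0.5, 0, 0], [0, 0, 0], 16]
    - [[0, 0, 0], [0, 0, 0], 16]

```text
time: 14.23
ee_pos: [0.5616, 0.0151, 0.0183]
orientation: [0.001, 0.027, 1.0, 0.0]
contact_force: [1.0, -0.5, -0.3]
finger_gap: 0.0136
```

```bash
python3 -c "
from nav import *
where();look(9)"
```

```text
t 14.23 tray [-33.    0.4] z 0.0183 yaw -0.13 tilt [-0.0012  0.0002] gap 0.0136 F [ 1.  -0.5 -0.3] q [ 0.32  0.52 -0.39  0.   -0.65 -1.94]
top red 30.0 [-74.9  92.6]
top black 63.0 [-109.7  -47. ]
top black 63.7 [-100.6   47.9]
top black 398.4 [-126.9  133.1]
top black 352.8 [-28.8 -18.7]
top black 58.5 [  1.2 162.2]
top black 796.0 [26.6 19.4]
side red 91.0 [-67.8  93.3]
side red 69.3 [15.6  5.1]
side black 69.5 [-101.7   48.5]
side black 62.7 [-110.8  -46.9]
side black 37.0 [127.6  30.7]
side black 1119.1 [ 49.9 -75.8]
side black 75.4 [197.5 -35.7]
```

View pics/side9c.png

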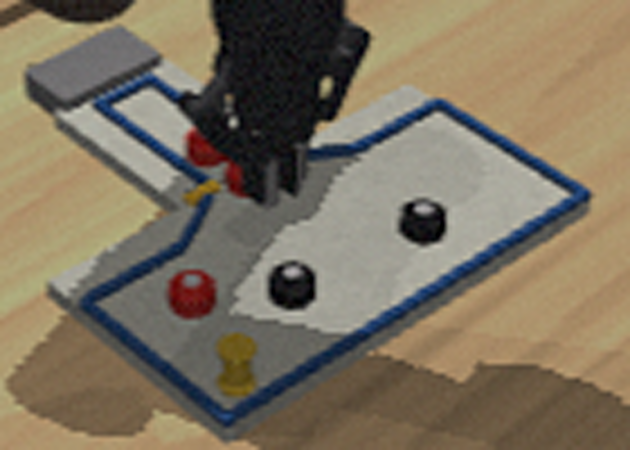

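Stud 2 is about 8 mm before the gate, centred. I'll push it through.

>>> apply_moves:
  commands:
    - [[-0.3, -0.02, 0], [0, 0, 0], 16]
    - [[-0.5, -0.02, 0], [0, 0, 0], 16]
    - [[-0.5, 0, 0], [0, 0, 0], 16]
    - [[-0.5, 0, 0], [0, 0, 0], 16]
    - [[-0.5, 0, 0], [0, 0, 0], 16]
    - [[-0.5, 0, 0], [0, 0, 0], 16]
    - [[-0.4, 0, 0], [0, 0, 0], 16]
    - [[-0.3, 0, 0], [0, 0, 0], 16]
    - [[-0.3, 0, 0], [0, 0, 0], 16]
    - [[0, 0, 0], [0, 0, 0], 16]

```text
time: 15.17
ee_pos: [0.5989, 0.0125, 0.0183]
orientation: [0.0, 0.028, 1.0, 0.0]
contact_force: [-0.6, 0.7, -0.0]
finger_gap: 0.0139
```

>>> apply_moves:
  commands:
    - [[0.5, 0, 0], [0, 0, 0], 16]
    - [[1.5, 0, 0], [0, 0, 0], 16]
    - [[1, 0, -1], [0, 0, 0], 16]
    - [[1, 0, -3], [0, 0, 0], 16]
    - [[1, 1, -2], [0, 0, -4], 16]
    - [[0, 1, 0], [0, 0, -7], 16]
    - [[0, 1, 0], [0, 0, -7], 16]
    - [[0, 0, 0], [0, 0, -7], 16]
    - [[0, 0, 0], [0, 0, -7], 16]
    - [[0, 0, 0], [0, 0, -7], 16]
    - [[0, 0, 0], [0, 0, -7], 16]
    - [[0, 0, 0], [0, 0, -7], 16]

```text
time: 16.17
ee_pos: [0.5466, 0.0452, 0.0784]
orientation: [-0.0, -0.424, 0.906, 0.0]
contact_force: [0.4, -0.1, -0.3]
finger_gap: 0.0138
```

>>> apply_moves:
  commands:
    - [[0, 0, 0], [0, 0, -7], 16]
    - [[0, 0, 0], [0, 0, -7], 16]
    - [[0, 0, 0], [0, 0, -7], 16]
    - [[0, 0, 0], [0, 0, -7], 16]
    - [[0, 0, 0], [0, 0, -7], 16]
    - [[0, 0, 0], [0, 0, -7], 16]
    - [[0, 0, 0], [0, 0, -7], 16]
    - [[0, 0, 0], [0, 0, 0], 16]

```text
time: 16.83
ee_pos: [0.5467, 0.0451, 0.0783]
orientation: [0.0, 0.76, -0.65, -0.0]
contact_force: [0.4, -0.3, -0.2]
finger_gap: 0.0136
```

```bash
python3 -c "
from nav import *
where();look(10);go((-75,127),.06,103)"
```

```text
t 16.83 tray [-49.4  29.6] z 0.0783 yaw 101.98 tilt [-0.0001  0.0002] gap 0.0136 F [ 0.4 -0.3 -0.2] q [ 0.38  0.42 -0.38 -0.   -0.78 -0.22]
top red 31.9 [-74.5  92.4]
top red 104.3 [45.2 -0.4]
top black 63.2 [-109.8  -47. ]
top black 65.5 [-148.3  121.6]
top black 26.3 [-98.2 167.8]
top black 473.2 [-56.1  30.6]
top black 899.0 [18.7 64.6]
side red 91.6 [-67.8  93.3]
side red 127.3 [40.4 -0.6]
side black 70.3 [-101.6   48.2]
side black 63.5 [-110.8  -46.9]
side black 42.9 [126.5  24. ]
side black 851.1 [ 75.5 -87.4]
shift cm [-10.06   0.55   1.84] rz -1.3
```

View pics/side10c.png

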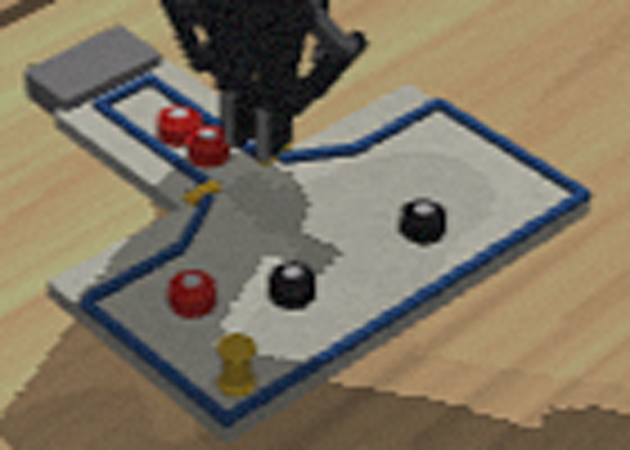

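>>> apply_moves:
  commands:
    - [[-1.5, 0.1, 0], [0, 0, 0], 16]
    - [[-3, 0.2, 0], [0, 0, 0], 16]
    - [[-3, 0.2, 0], [0, 0, 0], 16]
    - [[-2, 0, 0], [0, 0, 0], 16]
    - [[-0.5, 0, 1], [0, 0, 0], 16]
    - [[0, 0, 1.5], [0, 0, 0], 16]
    - [[0, 0, 1], [0, 0, 0], 16]
    - [[0, 0, 0], [0, 0, 0], 16]

```text
time: 17.6
ee_pos: [0.5251, 0.1419, 0.0407]
orientation: [0.003, 0.759, -0.651, -0.001]
contact_force: [-0.4, 0.1, -0.1]
finger_gap: 0.0138
```

```bash
python3 -c "
from nav import *
where();look(11);go((-75.2,126.3),.0185,102)"
```

```text
t 17.6 tray [-76.1 125.1] z 0.0407 yaw 101.74 tilt [0.0017 0.0054] gap 0.0138 F [-0.4  0.1 -0.1] q [ 0.56  0.47 -0.42 -0.   -0.69 -0.41]
top red 68.6 [-68.8  95.1]
top red 131.7 [40.7  0.8]
top black 61.6 [-109.8  -47.1]
top black 62.9 [-100.6   47.9]
top black 546.3 [-73.4 132.8]
top black 216.4 [-20.9 162.4]
side red 56.5 [-73.   93.9]
side black 69.4 [-101.7   48.4]
side black 62.1 [-110.9  -46.9]
side black 2098.9 [66.5 28.1]
shift cm [-0.08  0.06  2.43] rz -0.2
```

View pics/side11c.png

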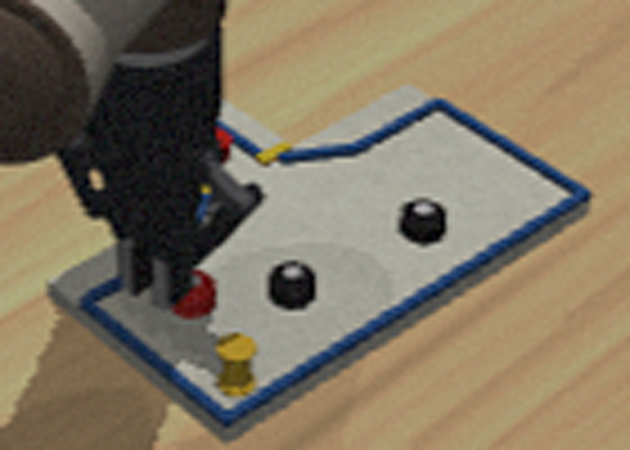

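View pics/side11.png

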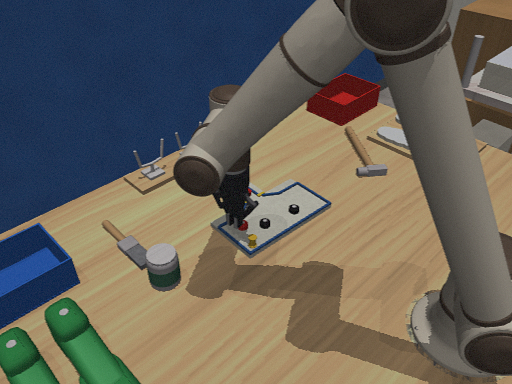

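>>> apply_moves:
  commands:
    - [[0, 0, 0.8], [0, 0, 0], 16]
    - [[0, 0, 0.8], [0, 0, 0], 16]
    - [[0, 0, 0.4], [0, 0, 0], 16]
    - [[0, 0, 0.2], [0, 0, 0], 16]
    - [[0, 0, 0.1], [0, 0, 0], 16]
    - [[0, 0, 0], [0, 0, 0], 16]

```text
time: 18.2
ee_pos: [0.527, 0.1431, 0.0201]
orientation: [0.0, 0.759, -0.651, -0.0]
contact_force: [-0.3, -0.3, -1.2]
finger_gap: 0.0135
```

```bash
python3 -c "
from nav import *
where();go((-53,22.5),.0185,102)"
```

```text
t 18.2 tray [-74.3 126.4] z 0.0201 yaw 101.86 tilt [0.0002 0.0003] gap 0.0135 F [-0.3 -0.3 -1.2] q [ 0.56  0.5  -0.43  0.   -0.64 -0.41]
shift cm [10.61  0.05  0.16] rz -0.1
```

>>> apply_moves:
  commands:
    - [[0, 0.05, 0.15], [0, 0, 0], 16]
    - [[0.4, 0, 0], [0, 0, 0], 16]
    - [[0.5, 0, 0], [0, 0, 0], 16]
    - [[0.5, 0, 0], [0, 0, 0], 16]
    - [[0.5, 0, 0], [0, 0, 0], 16]
    - [[0.5, 0, 0], [0, 0, 0], 16]
    - [[0.5, 0, 0], [0, 0, 0], 16]
    - [[0.5, 0, 0], [0, 0, 0], 16]
    - [[0.5, 0, 0], [0, 0, 0], 16]
    - [[0.5, 0, 0], [0, 0, 0], 16]
    - [[0.2, 0, 0], [0, 0, 0], 16]

```text
time: 19.12
ee_pos: [0.5336, 0.097, 0.0188]
orientation: [0.0, 0.759, -0.651, -0.0]
contact_force: [-0.1, 0.8, 0.6]
finger_gap: 0.0138
```

```bash
python3 -c "
from nav import *
where();look(12);go((-53,22.5),.0185,102)"
```

```text
t 19.12 tray [-65.2  80.6] z 0.0188 yaw 101.83 tilt [0.     0.0002] gap 0.0138 F [-0.1  0.8  0.6] q [ 0.48  0.5  -0.44 -0.   -0.63 -0.33]
top red 26.5 [-63.5  52.8]
top red 131.8 [40.7  0.8]
top black 62.1 [-109.7  -47. ]
top black 68.4 [-100.8   48.7]
top black 417.7 [-69.9  79.1]
top black 804.9 [-15.8 126. ]
side black 71.4 [-101.9   48.8]
side black 62.3 [-110.9  -46.8]
side black 2278.5 [64.2  1.8]
shift cm [ 5.97 -0.    0.03] rz -0.2
```

View pics/side12c.png

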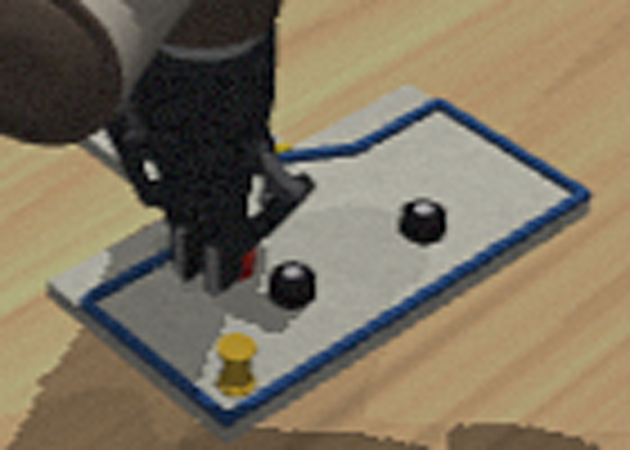

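View pics/top12c.png

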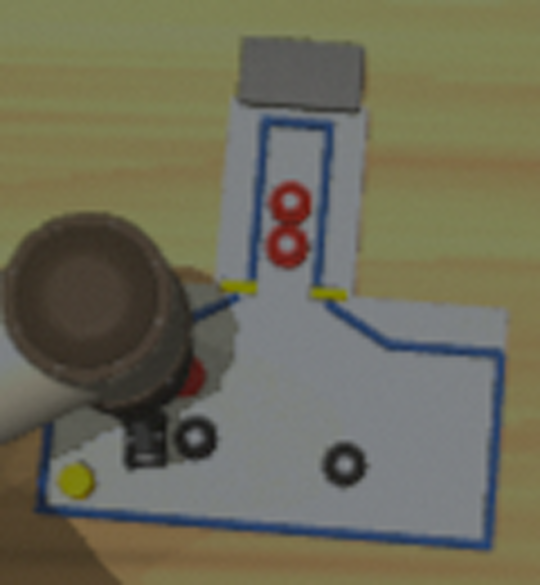

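>>> apply_moves:
  commands:
    - [[0.4, 0, 0], [0, 0, 0], 16]
    - [[0.6, 0, 0], [0, 0, 0], 16]
    - [[0.6, 0, 0], [0, 0, 0], 16]
    - [[0.6, 0, 0], [0, 0, 0], 16]
    - [[0.6, 0, 0], [0, 0, 0], 16]
    - [[0.6, 0, 0], [0, 0, 0], 16]
    - [[0.6, 0, 0], [0, 0, 0], 16]
    - [[0.6, 0, 0], [0, 0, 0], 16]
    - [[0.6, 0, 0], [0, 0, 0], 16]
    - [[0.5, 0, 0], [0, 0, 0], 16]
    - [[0.2, 0, 0], [0, 0, 0], 16]
    - [[0, 0, 0], [0, 0, 0], 16]

```text
time: 20.22
ee_pos: [0.5427, 0.0388, 0.0188]
orientation: [0.0, 0.759, -0.651, -0.0]
contact_force: [0.3, -0.1, -0.7]
finger_gap: 0.0136
```

>>> apply_moves:
  commands:
    - [[-0.5, 0, 0], [0, 0, 0], 16]
    - [[-1.5, 0, 0], [0, 0, 0], 16]
    - [[0, 0, -2], [0, 0, 0], 16]
    - [[0, 0, -3], [0, 0, 0], 16]
    - [[0, 0, -1], [0, 0, 5], 16]
    - [[0, 0, 0], [0, 0, 7], 16]
    - [[0, 0, 0], [0, 0, 7], 16]
    - [[0, 0, 0], [0, 0, 7], 16]
    - [[0, 0, 0], [0, 0, 7], 16]
    - [[0, 0, 0], [0, 0, 7], 16]
    - [[0, 0, 0], [0, 0, 7], 16]
    - [[0, 0, 0], [0, 0, 7], 16]

```text
time: 21.22
ee_pos: [0.5395, 0.0598, 0.0789]
orientation: [0.0, -0.379, 0.925, 0.0]
contact_force: [0.2, -0.4, 0.2]
finger_gap: 0.0137
```

>>> apply_moves:
  commands:
    - [[0, 0, 0], [0, 0, 7], 16]
    - [[0, 0, 0], [0, 0, 7], 16]
    - [[0, 0, 0], [0, 0, 7], 16]
    - [[0, 0, 0], [0, 0, 7], 16]
    - [[0, 0, 0], [0, 0, 7], 16]
    - [[0, 0, 0], [0, 0, 7], 16]
    - [[0, 0, 0], [0, 0, 6], 16]
    - [[1.5, -1.5, 0], [0, 0, 0], 16]
    - [[1, -1.5, 0], [0, 0, 0], 16]
    - [[0, 0, 0], [0, 0, 0], 16]
    - [[0, 0, 0], [0, 0, 0], 16]

```text
time: 22.13
ee_pos: [0.5127, 0.0307, 0.079]
orientation: [0.0, 0.027, 1.0, 0.0]
contact_force: [0.8, 0.5, -0.4]
finger_gap: 0.0136
```

```bash
python3 -c "
from nav import *
where();look(13);go((-82,0),.03,0)"
```

```text
t 22.13 tray [-82.6  13.4] z 0.079 yaw -0.13 tilt [-0.0004  0.    ] gap 0.0136 F [ 0.8  0.5 -0.4] q [ 0.38  0.37 -0.46  0.   -0.74 -2.  ]
top red 131.1 [40.9  0.7]
top black 63.8 [-109.7  -47. ]
top black 112.9 [-141.5  145.3]
top black 345.6 [-78.3  -3.2]
top black 915.8 [-28.   41.6]
side red 81.0 [-47.6  -0.9]
side red 128.4 [40.3 -1. ]
side black 89.5 [-99.5  46.5]
side black 63.5 [-110.8  -46.9]
side black 43.8 [126.2  23.2]
side black 943.6 [  46.8 -107.4]
shift cm [ 0.04 -1.4   4.91] rz -0.1
```

View pics/side13c.png

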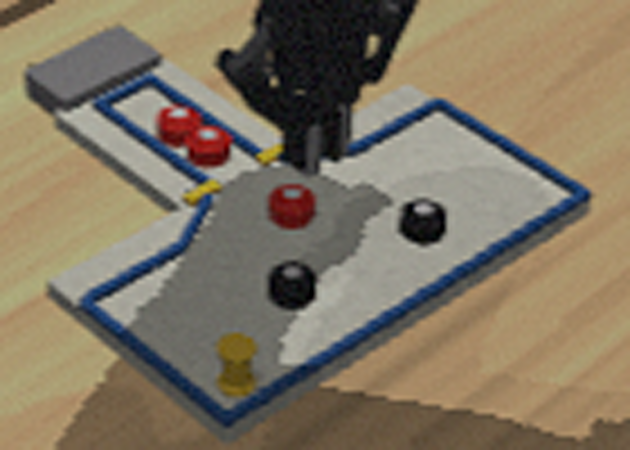

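Third stud sits at about (-48, 0), same as the second did.

>>> apply_moves:
  commands:
    - [[0, -0.7, 1], [0, 0, 0], 16]
    - [[0, -0.65, 2], [0, 0, 0], 16]
    - [[0, 0, 1.5], [0, 0, 0], 16]
    - [[0, 0, 0.8], [0, 0, 0], 16]
    - [[0, 0, 0.4], [0, 0, 0], 16]
    - [[0, 0, 0.3], [0, 0, 0], 16]
    - [[0, 0, 0], [0, 0, 0], 16]

```text
time: 22.82
ee_pos: [0.5126, 0.0175, 0.0187]
orientation: [0.0, 0.027, 1.0, -0.0]
contact_force: [0.1, 0.2, 0.5]
finger_gap: 0.0136
```

```bash
python3 -c "
from nav import *
where();go((5,0),.0185,0)"
```

```text
t 22.82 tray [-82.    0.2] z 0.0187 yaw -0.1 tilt [-0.0001 -0.0001] gap 0.0136 F [0.1 0.2 0.5] q [ 0.35  0.46 -0.52  0.   -0.59 -1.98]
shift cm [-8.7  -0.    0.02] rz -0.1
```

>>> apply_moves:
  commands:
    - [[-0.3, 0, 0], [0, 0, 0], 16]
    - [[-0.5, 0, 0], [0, 0, 0], 16]
    - [[-0.5, 0, 0], [0, 0, 0], 16]
    - [[-0.5, 0, 0], [0, 0, 0], 16]
    - [[-0.5, 0, 0], [0, 0, 0], 16]
    - [[-0.5, 0, 0], [0, 0, 0], 16]
    - [[-0.5, 0, 0], [0, 0, 0], 16]
    - [[-0.5, 0, 0], [0, 0, 0], 16]
    - [[-0.5, 0, 0], [0, 0, 0], 16]
    - [[-0.5, 0, 0], [0, 0, 0], 16]
    - [[0, 0, 0], [0, 0, 0], 16]

```text
time: 23.73
ee_pos: [0.5615, 0.0145, 0.0188]
orientation: [0.001, 0.028, 1.0, 0.0]
contact_force: [-0.2, -0.6, -0.2]
finger_gap: 0.0137
```

```bash
python3 -c "
from nav import *
where();look(14);go((5,0),.0185,0)"
```

```text
t 23.73 tray [-33.1  -0.2] z 0.0188 yaw -0.13 tilt [-0.0012  0.0002] gap 0.0137 F [-0.2 -0.6 -0.2] q [ 0.31  0.52 -0.39  0.   -0.65 -1.94]
top black 63.1 [-109.7  -47. ]
top black 63.7 [-100.5   47.9]
top black 386.0 [-127.1  133.4]
top black 355.5 [-28.1 -20.4]
top black 58.3 [  0.9 161.4]
top black 800.2 [26.7 18.4]
side red 119.4 [31.2  3.7]
side black 69.6 [-101.6   48.4]
side black 63.0 [-110.8  -46.9]
side black 28.1 [130.5  39.3]
side black 1128.0 [ 49.1 -76.1]
side black 68.6 [197.6 -36.6]
shift cm [-3.93  0.05  0.02] rz -0.1
```

View pics/side14c.png

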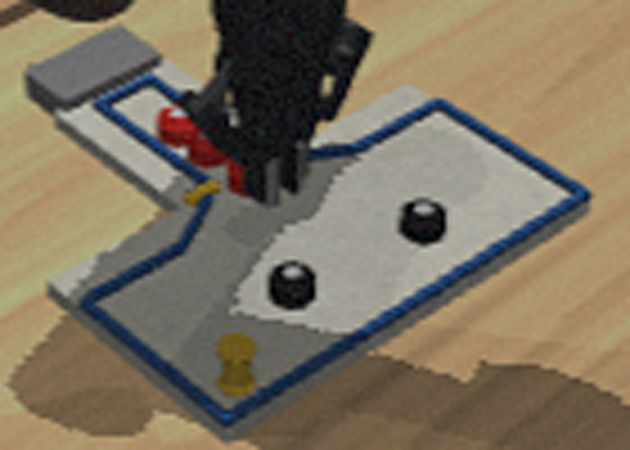

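>>> apply_moves:
  commands:
    - [[-0.3, 0.02, 0], [0, 0, 0], 16]
    - [[-0.5, 0, 0], [0, 0, 0], 16]
    - [[-0.5, 0, 0], [0, 0, 0], 16]
    - [[-0.5, 0, 0], [0, 0, 0], 16]
    - [[-0.5, 0, 0], [0, 0, 0], 16]
    - [[-0.5, 0, 0], [0, 0, 0], 16]
    - [[-0.4, 0, 0], [0, 0, 0], 16]
    - [[-0.3, 0, 0], [0, 0, 0], 16]
    - [[-0.2, 0, 0], [0, 0, 0], 16]
    - [[0, 0, 0], [0, 0, 0], 16]

```text
time: 24.67
ee_pos: [0.5976, 0.0126, 0.0187]
orientation: [0.0, 0.028, 1.0, 0.0]
contact_force: [0.9, -0.1, -0.1]
finger_gap: 0.0136
```

>>> apply_moves:
  commands:
    - [[0.5, 0, 0], [0, 0, 0], 16]
    - [[1.5, 0, 0], [0, 0, 0], 16]
    - [[1, 0, -1], [0, 0, 0], 16]
    - [[1, 0, -3], [0, 0, 0], 16]
    - [[1, 0, -3.5], [0, 0, 0], 16]
    - [[2, 0, -3.5], [0, 0, 0], 16]
    - [[3, 0, -2], [0, 0, 0], 16]
    - [[3, 0, 0], [0, 0, 0], 16]
    - [[2, -2, 0], [0, 0, 0], 16]
    - [[0, -3, 0], [0, 0, 0], 16]
    - [[0, -3, 0], [0, 0, 0], 16]
    - [[0, 0, 0], [0, 0, 0], 16]

```text
time: 25.67
ee_pos: [0.4411, -0.0617, 0.1491]
orientation: [-0.0, 0.029, 1.0, -0.0]
contact_force: [0.9, 0.3, 0.1]
finger_gap: 0.0135
```

>>> apply_moves:
  commands:
    - [[0, -3, 0], [0, 0, 0], 16]
    - [[0, -3, 0], [0, 0, 0], 16]
    - [[0, -3, 0], [0, 0, 0], 16]
    - [[0, -3, 0], [0, 0, 0], 16]
    - [[0, -2, 0], [0, 0, 0], 16]
    - [[0, 0, 0], [0, 0, 0], 16]
    - [[0, 0, 0], [0, 0, 0], 16]

```text
time: 26.25
ee_pos: [0.4346, -0.1992, 0.1486]
orientation: [-0.0, 0.029, 1.0, 0.0]
contact_force: [0.2, 0.9, 0.2]
finger_gap: 0.014
```

```bash
python3 -c "
from nav import *
where();look(15)"
```

```text
t 26.25 tray [-148.5 -220.4] z 0.1486 yaw -0.27 tilt [0.0004 0.0003] gap 0.014 F [0.2 0.9 0.2] q [-0.09  0.22 -0.46 -0.   -0.89 -1.54]
top red 197.3 [53.4  0.7]
top black 81.2 [-154.7 -134.3]
top black 86.5 [ -71.4 -138. ]
top black 206.1 [-105.1   32.3]
side red 195.8 [54.1 -1.4]
side black 68.8 [-101.8   48.4]
side black 72.3 [-110.4  -47.4]
side black 44.5 [126.3  24. ]
```

View pics/side15c.png

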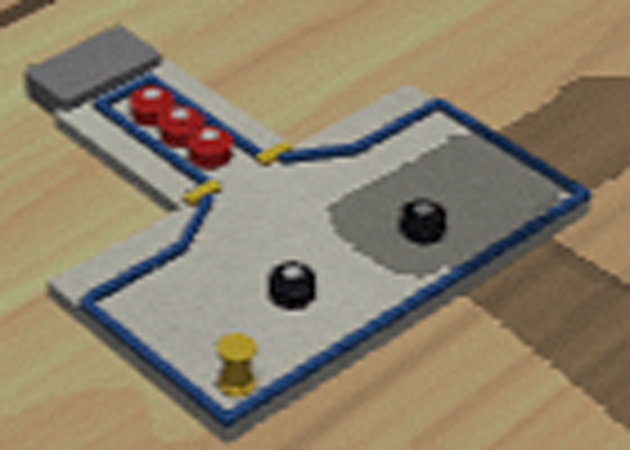

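View pics/top15c.png

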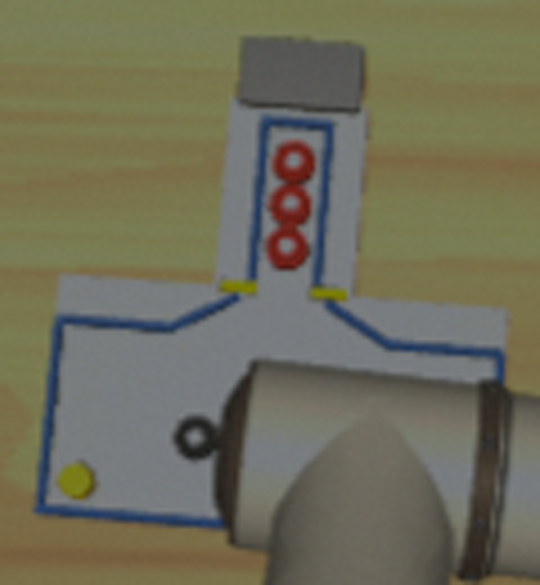

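View pics/top15.png

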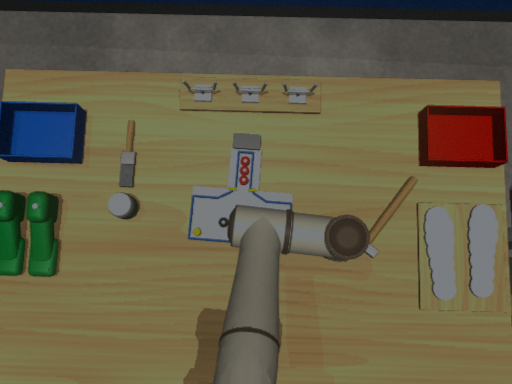

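```bash
python3 -c "
from rig import *
print(job_done())"
```

```text
the job is handed in; nothing more can be done
None
```

All three red studs are through the gate and standing in a row in the feed track. I pushed them one at a time with the nearly shut fingertips, first the middle stud, then the right, then the left. The job was handed in at about 26 s.

- **Red studs:** in the last pictures, both cameras put the middle of the row 53 to 54 mm past the gate. That puts the studs at roughly 26, 54 and 82 mm, with the last one clear of the 18 mm it needed. Before each next stud entered the gate, the one ahead was about 28 mm past it.
- **Other things:** the side camera shows both black studs within about 1 mm of where they started. The bobbin, hammer, tin and brush look unmoved by eye, though I did not measure them. In the last top picture the arm hid one black stud and part of the hammer.
- **Forces and robot:** wrist force readings stayed below 2 N each time I checked. The arm is parked about 150 mm up, touching nothing.
- **Disagreement:** the two cameras differed by about 2 mm across the tray, so I used an average of the two. It did not affect the result.

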